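# Hold the shogi clock on pause

## Task

Pause the game clock that lies in the drawer under the shogi board: press the walnut treadle at the board's front down to its stop so that the drawer eases out, let the treadle come back up, then press the round steel key on the clock about halfway down (9 of its 18 mm) with the fingertips. Never push the key to the bottom, which would wipe the times, and leave the stand, incense holder, block and frog where they are. Finish while still holding the key halfway down: the clock stays paused only as long as it is held.

Things in the scene. Friction and masses are not known exactly. Their poses are not given: they have to be found in the camera images.
- board: Shogi board chest of pale hinoki, fixed, 330 deep (x) x 360 wide (y) x 100 high; its top overhangs nothing. Origin on the mat (z = 0) at the middle of its front face; +x goes into the chest, -x towards the robot side, +y to the treadle's side. The drawer and treadle are on the front face. The four loose things stand on the mat to its sides.
- treadle (a joint): Hinge angle of the sprung walnut treadle, 0 = up at rest, 0.20 rad = down on its stop, where its plate lies level. The catch lets the drawer go at about 0.15 rad; the treadle springs back up when released.
- treadle_pad (a point): Point to press, on top of the treadle plate (70 wide, 10 thick, projecting 122 in front of the board, rubber strips near its free end), 95 in front of its hinge, which runs along board y through board (0, 115) mm, 31 above the mat. The point is 56 above the mat at rest, 37 on the stop; its free end goes down. Pressing here takes 3 N to start, 7 N to reach the stop.
- drawer (a joint): Travel of the drawer out of the board along board -x, 0 = closed and caught, 0.12 m = fully out. Once the catch is free a spring eases it out in 1 to 1.5 s and it stays out against its stop; it needs no pull.
- drawer_front (a point): Middle of the upper edge of the drawer's outer front face, 58 above the mat. The front is 210 wide and 52 high; closed, it stands 12 proud of the board's front, centred at board y = -45 mm. The front and side rims do not rise above 58.
- key (a joint): How far the sprung clock key is pressed, 0 = up, 0.018 m = bottomed (must not be reached; wiping starts beyond 0.0155). Hold it at 0.009. Spring: 2.7 N to start, 6.8 N at halfway, 10.8 N at the bottom.
- key_cap: Round steel cap of the clock key, 32 in diameter, 8 thick, on a thin stem in the middle of the black clock case in the drawer, between two white dials (case top 28, dial tops 32 above the mat). Origin at the centre of its underside, z up. Under the board while the drawer is shut; with the drawer out it is at board (-65, -45) mm.
- key_top (a point): Centre of the cap's top face: 60 above the mat when up, 51 when held halfway.
- piece_stand: Rosewood captured-piece stand, a 100 square tray 100 high on one leg, loose on the mat to the -y side of the drawer; origin under its centre. Leave alone.
- incense_holder: Blue porcelain incense holder, 72 in diameter, 50 high, loose on the mat to the +y side of the treadle; origin under its centre. Leave alone.
- kifu_block: Walnut rest block 70 x 30 x 26 high, loose on the mat to the -y side of the drawer, nearer the robot than the stand; origin under its centre. Leave alone.
- frog: Cast bronze frog, 45 x 50, 36 high, loose on the mat to the +y side of the treadle; origin under its centre. Leave alone.

How it is judged (in metres and radians):
On the way, in this order (a step that is already met when the one before it is completed fails the run):
1. the treadle is pressed down to its stop (value of joint treadle above 0.18 rad), for 0.2 s.
2. the drawer is out, the treadle is back up and the fingers press the key to about halfway (value of joint drawer above 0.112 m and value of joint treadle below 0.05 rad and value of joint key between 0.0055 and 0.0125 m and contact force between the fingers and key_cap above 2 N), for 0.3 s.
At the end, for the whole second after the job is handed in: The drawer is at least 112 of 120 mm out, the treadle is back up (under 0.05 rad), and the fingers hold the key down between 5.5 and 12.5 mm with more than 2 N, through the last second; each bystander is within 20 mm of where it began (all of step 2 and distance of each of piece_stand, incense_holder, kifu_block, frog from where it was at the start of the episode below 0.02 m); the arm keeps its last pose, push and grip.
It fails at once if the key is pushed to its bottom (beyond 15.5 mm) (value of joint key above 0.0155 m).
It fails at once if the piece stand is shoved or knocked over (distance of piece_stand from where it was at the start of the episode above 0.02 m or angle between piece_stand's own z axis and vertical above 0.4 rad).
It fails at once if the incense holder is shoved or knocked over (distance of incense_holder from where it was at the start of the episode above 0.02 m or angle between incense_holder's own z axis and vertical above 0.4 rad).
It fails at once if the rest block is shoved or knocked over (distance of kifu_block from where it was at the start of the episode above 0.02 m or angle between kifu_block's own z axis and vertical above 0.4 rad).
It fails at once if the frog is shoved or knocked over (distance of frog from where it was at the start of the episode above 0.02 m or angle between frog's own z axis and vertical above 0.4 rad).
It also fails if it takes over 37 s, if anything falls off the work surface, if the arm or the gripper's body presses on something with over 40 N, if the wrist force passes 120 N, or if a joint passes its speed limit or range.

## Robot

A 7-joint arm with a two-finger parallel gripper is mounted at the origin on the work surface. World frame = base frame: x ahead of the robot, y to its left, z up, the work surface at z = 0. Lengths are in m, angles in degrees, forces in N, time in s.
With the tool pointing down it reaches from about 0.425 to 0.875 m from the base axis. Payload 4.7 kg.
Tool frame: the origin (TCP) lies on the mounting face of the last link; the fingertips stand 182 mm ahead of it and the grasp point (between the pads) lies 164 mm ahead of it; z points along the fingers, x is the direction in which the jaws open and shut, and the axes are right-handed (so a half turn about z gives the same grasp; the last joint's range is limited). The gripper opens to 87 mm and grips with 3 to 60 N. Pads are 19 mm wide; open, the fingers measure 117 mm over their backs; the gripper's body (75 mm by 190 mm) begins 51 mm behind the grasp point.
Start: joints at [-68.119, 18.392, -4.016, 83.108, 1.295, 78.541, -3.26], TCP at [0.234, 0.607, 0.405] pointing down, gripper open.
Joint ranges: [-163.93, 163.93], [-17.29, 119.83], [-79.2, 71.16], [3.27, 140.29], [-89.18, 269.18], [5.43, 117.66], [-154.24, 154.24]. Speed limits (degrees/s): [147.25, 147.25, 180, 180, 180, 180, 180].

## Interface

Orientations are given as [roll, pitch, yaw] about the fixed x, y, z axes, in that order (R = Rz(yaw) Ry(pitch) Rx(roll)).
In Python, from cell import status, cams, env, outline_of, landmark_of gives the robot as it stands. The module is installed in compiled form; this text tells all that it offers.
- The arm moves only by the tool jog_arm, never from a script. Its argument "rows" is a list of rows, each a list of 7 numbers: the closure, from 0 (fully open) to 1 (shut), then the shift along the tool's x, y, z in m, then the turn, a rotation vector about the tool's x, y, z in degrees. A call has 1 to 12 rows; each row shifts and turns the commanded pose from where the row before left it, along the tool's axes as they then stand; what a row does not reach is not made up. A row lasts 1/12 s, in which the tool goes at most 41.7 mm and 7.16 degrees, less where a joint would pass 70% of its speed; a pose out of reach is approached as far as the arm can. A call with a gripper value outside its range is refused whole. The fingers move at their own pace and stop on an object; "grip_force" is the grip in N (left out, the last holds). Time passes only in rows, so rows that do not move let the fingers close. It gives the time, the measured TCP pose, the force and the opening at its end, in the units of the state.
- status.get_obs(): the state, without advancing time (a new reading comes with each control period).
- cams.read_camera(name): name is "side" or "top" or "wrist"; returns (picture, depth): 420x560x3 uint8, red, green, blue; 420x560 float32, m along the optical axis (not along the pixel's ray), 0 where there is no reading.
- cams.camera_params(name): a dict with "vfov" (degrees; the focal length in pixels is half the picture's height over the tangent of half this angle, whatever the lens; pixels are square), "cx", "cy" (the principal point, pixels), "k1" (the pictures are not rectified: a ray, as slopes to the right and down, at radius r is drawn at 1 + k1 r^2 times it, then the intrinsics apply), "eye" and "attitude" of the camera in the world. Camera axes: x right, y up, looking along -z (the intrinsics and any distortion apply to the point x, -y, -z); pixel columns grow to the right and rows downward; lengths in m; the calibration is good to about 2 mm. A picture is of the moment at which its call begins: read the wrist's pose just before it. camera_params takes no time and is no camera call; for the wrist camera it gives the pose at the moment of the call.
- env.sign_off(): hands the job in, once; it reports no verdict.
Trained networks look in the newest picture that a camera, given by its name, has taken for a name from the list of things; names that differ only in an ending like _2 or _b are one class to them, and where a whole thing is asked for, a point or a joint stands for the part that bears it (a point fixed in the world has none). Each returns a list of dicts, best first, with "conf" (0 to 1); they miss things now and then, are a little off and sometimes report something else, mostly with a low value. They report only what shows in the picture. A call takes as long as a camera call.
- outline_of(camera, name): "pixels" (420x560 bool, what is visible of it) and "box" ([left, top, right, bottom] in pixels, round what is visible of it).
- landmark_of(camera, name): "position" ([row, column] in pixels: a listed point, or the origin of a listed thing).
The state is a dict: "time_s": time; "qpos": joint angles; "joint_velocities": joint speeds; "effort": joint torques, N m; "tool_pos": TCP position; "tool_rot": TCP orientation; "force": force on the tool from outside, world axes, zero at the start; "wrist_torque": the same for the moment, N m; "grip_width": finger opening in m.
Only numpy, scipy, OpenCV 4.12 (cv2) and the standard library are available. Lean on these libraries where they do the work, as an engineer would, in place of code of your own. Each camera call takes 0.05 s, during which the arm holds its last target. There are 200 camera calls.

## Working session

There is one attempt and no reset: what is moved stays moved. The work goes in short steps, Python scripts to look and compute and a tool call to move; the robot and the scene stay as the last step left them, time stands still between calls to the robot, and variables do not carry over. Pictures are saved under pics/ and viewed, about 8 in all and at most 12, crops included, and the job is handed in when it is done.

Besides the shell and the picture viewer there is one more tool, called after ">>>" in YAML: its name, and indented under it one key for each argument. jog_arm: Moves the arm, as the interface text tells. Its arguments: {"type":"object","properties":{"rows":{"type":"array"},"grip_force":{"type":"number"}},"required":["rows"]}

```bash
mkdir -p pics; cat > h.py <<'E'
import numpy as np, cv2
from scipy.spatial.transform import Rotation as R
from cell import status, cams, env, outline_of, landmark_of
def Rm(att):
    a=np.array(att,float)
    if a.shape==(3,3): return a
    if a.size==4: raise Exception('quat')
    return R.from_euler('xyz',a,degrees=True).as_matrix()
def ray(cam,row,col,p=None):
    p=p or cams.camera_params(cam)
    f=210/np.tan(np.radians(p['vfov']/2))
    K=np.array([[f,0,p['cx']],[0,f,p['cy']],[0,0,1.]])
    u=cv2.undistortPoints(np.array([[[col,row]]],float),K,np.array([p['k1'],0,0,0.]))[0,0]
    return np.array(p['eye']),Rm(p['attitude'])@np.array([u[0],-u[1],-1])
def at_z(cam,row,col,z,p=None):
    e,d=ray(cam,row,col,p); return e+d*(z-e[2])/d[2]
def at_depth(cam,row,col,dep,p=None):
    e,d=ray(cam,row,col,p); return e+d*dep
E
python3 - <<'E'
from h import *
np.set_printoptions(precision=4,suppress=True)
o=status.get_obs(); print({k:o[k] for k in('time_s','tool_pos','tool_rot','force','grip_width')})
ims=[]
for c in('top','side'):
    p=cams.camera_params(c); print(c,p)
    im,d=cams.read_camera(c); cv2.imwrite(f'pics/{c}0.png',im[:,:,::-1])
    for n,z in(('treadle_pad',.056),('drawer_front',.058),('board',0),('piece_stand',0),('incense_holder',0),('kifu_block',0),('frog',0)):
        for l in landmark_of(c,n)[:1]:
            r,q=l['position']; dd=d[int(r),int(q)]
            print(n,round(l['conf'],2),np.array([r,q]),at_z(c,r,q,z,p),at_depth(c,r,q,dd,p))
E
```

```text
{'time_s': 0.0, 'tool_pos': array([0.2337, 0.6063, 0.4037]), 'tool_rot': array([179.994 ,   0.1107,  68.9298]), 'force': array([ 0.1606, -0.1727, -0.1591]), 'grip_width': 0.08674160166287885}
top {'vfov': 44.19483036147132, 'cx': 289.00857034833183, 'cy': 213.79539938603307, 'k1': -0.19699926196516557, 'eye': array([0.4929, 0.0478, 1.2101]), 'attitude': array([  2.865 ,  -1.6844, -91.1518])}
treadle_pad 0.88 [215.5 219.2] [0.5491 0.1688 0.056 ] [0.5492 0.169  0.0543]
drawer_front 0.71 [264.7 355.8] [ 0.4329 -0.1346  0.058 ] [ 0.4314 -0.1393  0.0279]
board 0.94 [184.8 275.3] [0.6216 0.0419 0.    ] [0.6153 0.0422 0.0594]
piece_stand 0.68 [207.  391.1] [ 0.5644 -0.2321  0.    ] [ 0.5582 -0.2077  0.1052]
incense_holder 0.95 [164.7 171.5] [0.6743 0.287  0.    ] [0.6675 0.278  0.0456]
kifu_block 0.88 [264.  359.2] [ 0.4314 -0.1519  0.    ] [ 0.4327 -0.1477  0.0255]
frog 0.55 [209.6 174.3] [0.5677 0.2808 0.    ] [0.5664 0.2767 0.021 ]
side {'vfov': 52.46363618670557, 'cx': 278.65318540097456, 'cy': 212.5651799356749, 'k1': -0.09371506701878102, 'eye': array([0.4632, 0.8344, 0.817 ]), 'attitude': array([  47.7033,    0.6344, -174.3225])}
treadle_pad 0.75 [260.  275.3] [0.5457 0.1696 0.056 ] [0.5457 0.1695 0.0559]
drawer_front 0.95 [212.3 263. ] [0.5955 0.0076 0.058 ] [ 0.5977 -0.0063  0.0452]
board 0.63 [259.9 275.4] [0.5516 0.1203 0.    ] [0.5458 0.1666 0.0529]
piece_stand 0.73 [177.9 286.5] [ 0.5525 -0.2209  0.    ] [ 0.5518 -0.2132  0.006 ]
incense_holder 0.79 [312.6 214.5] [0.6733 0.292  0.    ] [0.6636 0.3171 0.0378]
kifu_block 0.75 [197.5 327.2] [ 0.4243 -0.1368 -0.    ] [ 0.4254 -0.1079  0.0243]
frog 0.59 [314. 266.] [0.5558 0.2845 0.    ] [0.5531 0.3005 0.0239]
```

View pics/top0.png

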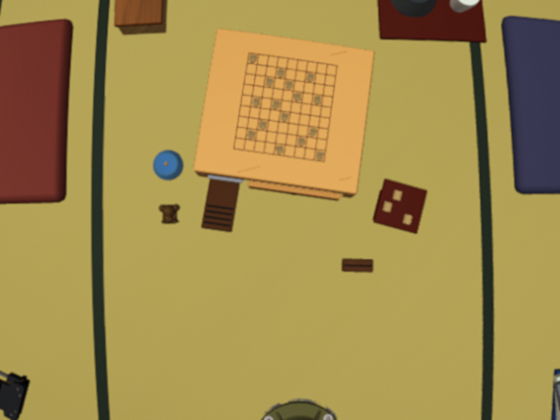

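View pics/side0.png

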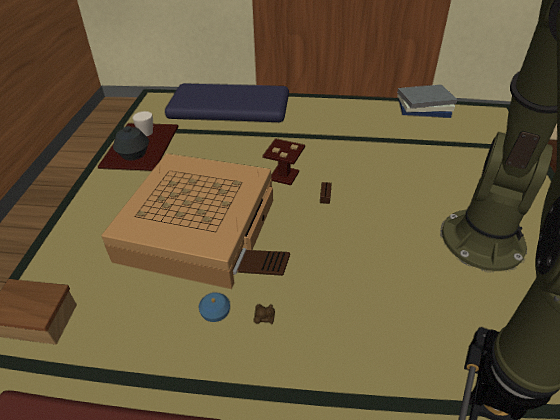

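The top view shows the board's top corners at about (col,row) (219,30), (373,51), (356,194) and (196,174). The treadle pad is near (219,215), and the drawer edge runs from (249,185) to (340,196). The side view agrees. `drawer_front` in the top view is a false hit on the rest block, so I'll fit the board frame from corners and landmarks instead.

```bash
python3 - <<'E'
from h import *
np.set_printoptions(precision=4,suppress=True)
im,d=cams.read_camera('top'); p=cams.camera_params('top')
m=outline_of('top','board')[0]; print(m['conf'],m['box'])
# top face by depth -> world heights
ys,xs=np.where(d>0)
f=210/np.tan(np.radians(p['vfov']/2)); K=np.array([[f,0,p['cx']],[0,f,p['cy']],[0,0,1.]])
u=cv2.undistortPoints(np.stack([xs,ys],-1).astype(float)[:,None],K,np.array([p['k1'],0,0,0.]))[:,0]
W=np.array(p['eye'])+(np.c_[u[:,0],-u[:,1],-np.ones(len(u))]*d[ys,xs][:,None])@Rm(p['attitude']).T
s=(abs(W[:,2]-.1)<.012)&(W[:,0]>.5)&(W[:,1]>-.19)&(W[:,1]<.26)&(W[:,0]<1.05)
s&=m['pixels'][ys,xs]
P=W[s]; (c,sz,a)=cv2.minAreaRect(P[:,:2].astype(np.float32)); print('rect',c,sz,a,P[:,2].mean())
box=cv2.boxPoints((c,sz,a)); print(box)
c=np.array(c)
# x axis: rect edge direction nearest world x
e=[box[1]-box[0],box[2]-box[1]]; ex=max((v*s/np.linalg.norm(v) for v in e for s in(1,-1)),key=lambda v:v[0]); ey=np.array([-ex[1],ex[0]])
o=c-.165*ex
B=lambda x,y:o+x*ex+y*ey
print('yaw',np.degrees(np.arctan2(ex[1],ex[0])),'o',o,'pad',B(-.095,.115),'key',B(-.065,-.045),'df',B(-.012,-.045))
corn=[at_z('top',r,q,.1,p)[:2] for q,r in((219,30),(373,51),(356,194),(196,174))]; print(np.array(corn))
cc=np.mean(corn,0); print('corner c',cc,c)
o2=(corn[2]+corn[3])/2; print(o2)
for n in('treadle','drawer'):
  for l in outline_of('top',n)[:1]:
    yy,xx=np.where(l['pixels']); q=W.reshape(-1,3)[np.isin(ys*560+xs,yy*560+xx)]
    r=(q[:,:2]-o)@np.c_[ex,ey]; print(n,l['conf'],r.min(0),r.max(0),q[:,2].min(),q[:,2].max())
E
```

```text
0.67 [194.1, 24.3, 375.7, 230.1]
rect (0.7805058360099792, 0.017405256628990173) (0.362286239862442, 0.33238059282302856) 80.97296905517578 0.10045371015921264
[[ 0.588  -0.1354]
 [ 0.9162 -0.1876]
 [ 0.9731  0.1702]
 [ 0.6448  0.2224]]
yaw -9.02703 o [0.6175 0.0433] pad [0.5418 0.1718] key [0.5463 0.009 ] df [0.5986 0.0007]
[[ 0.9645  0.1633]
 [ 0.9118 -0.1827]
 [ 0.5881 -0.1322]
 [ 0.6378  0.2136]]
corner c [0.7755 0.0155] [0.7805 0.0174]
[0.6129 0.0407]
treadle 0.59 [-0.1191  0.0775] [0.0035 0.1538] -0.0035157510990642127 0.06489391921071008
drawer 0.68 [-0.0142 -0.1447] [0.0069 0.0593] -0.0005598892517355569 0.0745817265326374
```

>>> jog_arm:
  rows:
    - [1, -0.0211, 0.0318, 0, 0, 0, 0]
    - [1, -0.0211, 0.0318, 0, 0, 0, 0]
    - [1, -0.0211, 0.0318, 0, 0, 0, 0]
    - [1, -0.0211, 0.0318, 0, 0, 0, 0]
    - [1, -0.0211, 0.0318, 0, 0, 0, 0]
    - [1, -0.0211, 0.0318, 0, 0, 0, 0]
    - [1, -0.0211, 0.0318, 0, 0, 0, 0]
    - [1, -0.0211, 0.0318, 0, 0, 0, 0]
    - [1, -0.0211, 0.0318, 0, 0, 0, 0]
    - [1, -0.0211, 0.0318, 0, 0, 0, 0]
    - [1, -0.0211, 0.0318, 0, 0, 0, 0]
    - [1, -0.0211, 0.0318, 0, 0, 0, 0]
  grip_force: 20

```text
time_s: 2.0
tool_pos: [0.4995, 0.2313, 0.4052]
tool_rot: [180.0, -0.1, 68.9]
force: [-0.7, -0.1, -0.3]
grip_width: 0.015
```

>>> jog_arm:
  rows:
    - [1, -0.0138, 0.0208, 0, 0, 0, 0]
    - [1, -0.0138, 0.0208, 0.01, 0, 0, 0]
    - [1, -0.0137, 0.0209, 0.02, 0, 0, 0]
    - [1, 0, 0, 0.035, 0, 0, 0]
    - [1, 0, 0, 0.035, 0, 0, 0]
    - [1, 0, 0, 0.025, 0, 0, 0]
    - [1, 0, 0, 0.015, 0, 0, 0]
    - [1, 0, 0, 0, 0, 0, 0]

```text
time_s: 2.67
tool_pos: [0.5406, 0.1715, 0.2608]
tool_rot: [-179.7, 0.3, 68.9]
force: [-0.6, -0.2, -0.8]
grip_width: 0.0004
```

```bash
python3 - <<'E'
from h import *
np.set_printoptions(precision=4,suppress=True)
o=status.get_obs(); print(o['time_s'],o['tool_pos'],o['force'],o['grip_width'])
a,_=cams.read_camera('wrist');b,_=cams.read_camera('side')
big=cv2.resize(b[160:340,180:380],None,fx=2,fy=2)
cv2.imwrite('pics/w1.png',np.hstack([cv2.resize(a,(400,300)),cv2.resize(big,(400,360))[:300]])[:,:,::-1])
E
```

```text
2.6667 [0.5406 0.1715 0.2608] [-0.5521 -0.1972 -0.7691] 0.0003845686886463389
```

View pics/w1.png

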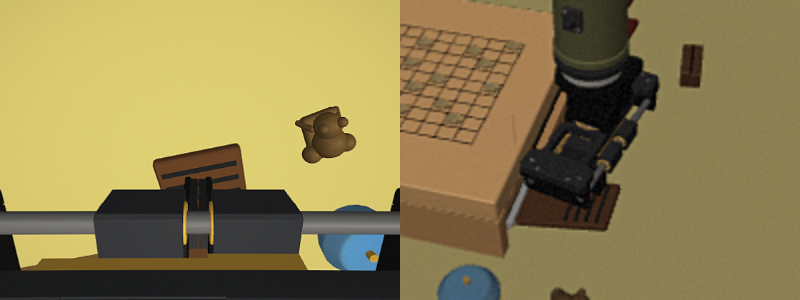

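Left half (wrist view): the closed fingertips at about (198,185) are over the treadle plate. Right half (side view): the gripper is over the plate, clear of the holder and frog. Now pressing.

>>> jog_arm:
  rows:
    - [1, 0, 0, 0.015, 0, 0, 0]
    - [1, 0, 0, 0.01, 0, 0, 0]
    - [1, 0, 0, 0.006, 0, 0, 0]
    - [1, 0, 0, 0.006, 0, 0, 0]
    - [1, 0, 0, 0.004, 0, 0, 0]
    - [1, 0, 0, 0.003, 0, 0, 0]
    - [1, 0, 0, 0, 0, 0, 0]

```text
time_s: 3.35
tool_pos: [0.5421, 0.1727, 0.2208]
tool_rot: [-180.0, -0.0, 69.0]
force: [-3.0, 1.2, 5.5]
grip_width: 0.0002
```

>>> jog_arm:
  rows:
    - [1, 0, 0, 0.002, 0, 0, 0]
    - [1, 0, 0, 0.002, 0, 0, 0]
    - [1, 0, 0, 0, 0, 0, 0]
    - [1, 0, 0, 0, 0, 0, 0]

```text
time_s: 3.68
tool_pos: [0.5423, 0.1725, 0.2184]
tool_rot: [-180.0, -0.1, 68.9]
force: [-5.8, 1.2, 11.0]
grip_width: 0.0006
```

>>> jog_arm:
  rows:
    - [1, 0, 0, 0.002, 0, 0, 0]
    - [1, 0, 0, 0, 0, 0, 0]
    - [1, 0, 0, 0, 0, 0, 0]
    - [1, 0, 0, 0, 0, 0, 0]

```text
time_s: 4.02
tool_pos: [0.5424, 0.1724, 0.218]
tool_rot: [-180.0, -0.1, 68.9]
force: [-10.1, -1.7, 21.5]
grip_width: 0.0007
```

>>> jog_arm:
  rows:
    - [1, 0, 0, -0.015, 0, 0, 0]
    - [1, 0, 0, -0.02, 0, 0, 0]
    - [1, 0, 0, -0.03, 0, 0, 0]
    - [1, 0, 0, -0.03, 0, 0, 0]
    - [1, 0, 0, -0.03, 0, 0, 0]
    - [1, 0, 0, -0.02, 0, 0, 0]
    - [1, 0, 0, 0, 0, 0, 0]

```text
time_s: 4.6
tool_pos: [0.5441, 0.1717, 0.3652]
tool_rot: [179.6, -0.4, 68.9]
force: [-0.2, 1.1, 0.5]
grip_width: 0.0004
```

```bash
python3 - <<'E'
from h import *
np.set_printoptions(precision=4,suppress=True)
for c in('top','side','wrist'):
    p=cams.camera_params(c); im,d=cams.read_camera(c); cv2.imwrite(f'pics/{c}2.png',im[:,:,::-1])
    for n,z in(('key_top',.06),('drawer_front',.058),('treadle_pad',.056),('key_cap',.052)):
        for l in landmark_of(c,n)[:2]:
            r,q=l['position']; dd=d[int(r),int(q)]
            print(c,n,round(l['conf'],2),np.array([r,q]),at_z(c,r,q,z,p),at_depth(c,r,q,dd,p))
o=status.get_obs(); print(o['time_s'],o['tool_pos'],o['force'])
E
cd pics; python3 -c "
import cv2,numpy as np
a=cv2.imread('top2.png')[130:280,150:400];b=cv2.imread('side2.png')[130:330,180:400]
cv2.imwrite('c2.png',np.hstack([cv2.resize(a,(400,240)),cv2.resize(b,(264,240))]))"
```

```text
top key_top 0.61 [216.3 289.6] [0.5442 0.0117 0.06  ] [0.5441 0.0117 0.0613]
top key_top 0.56 [163.7 173.1] [0.6675 0.2715 0.06  ] [0.67   0.2747 0.0438]
top drawer_front 0.77 [249.1 283.3] [0.4715 0.0271 0.058 ] [0.4705 0.0261 0.0011]
top key_cap 0.68 [216.3 290.6] [0.5445 0.0092 0.052 ] [0.5442 0.0094 0.059 ]
side key_top 0.53 [215.7 278.3] [0.5535 0.0194 0.06  ] [0.5298 0.2335 0.2589]
side drawer_front 0.88 [219.5 306.9] [0.4783 0.0253 0.058 ] [0.4784 0.0188 0.0519]
side treadle_pad 0.67 [260.9 275.7] [0.5445 0.1723 0.056 ] [0.545  0.1684 0.0515]
side key_cap 0.35 [214.4 282.2] [0.5447 0.0049 0.052 ] [0.5287 0.1674 0.2019]
wrist key_top 0.82 [271.6 105.3] [0.5445 0.01   0.06  ] [0.5449 0.0091 0.0587]
wrist drawer_front 0.93 [201.4  79.8] [0.4808 0.0205 0.058 ] [0.4809 0.0196 0.0565]
wrist treadle_pad 0.8 [205.9 281. ] [0.545  0.1745 0.056 ] [0.5453 0.1744 0.0548]
wrist key_cap 0.95 [267.1 115.2] [0.546  0.0149 0.052 ] [0.544  0.0195 0.059 ]
5.35 [0.5423 0.172  0.3597] [-0.4275 -0.5816 -0.4643]
```

View pics/c2.png

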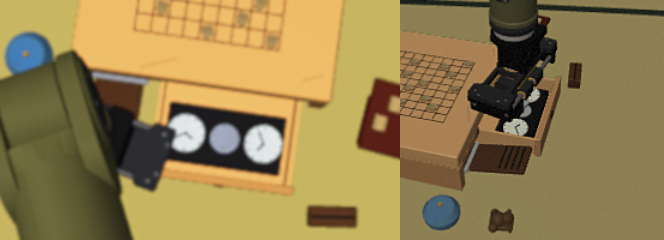

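The drawer is out, with the key centred at top-crop (225,138), between the two dials. The treadle plate is back up, and the bystanders look unmoved. All three cameras put the key at about (0.545, 0.010).

>>> jog_arm:
  rows:
    - [1, -0.03, 0.0121, 0, 0, 0, 0]
    - [1, -0.03, 0.0121, 0, 0, 0, 0]
    - [1, -0.03, 0.0121, 0, 0, 0, 0]
    - [1, -0.03, 0.0121, 0, 0, 0, 0]
    - [1, -0.03, 0.0121, 0, 0, 0, 0]
    - [1, 0, 0, 0.03, 0, 0, 0]
    - [1, 0, 0, 0.03, 0, 0, 0]
    - [1, 0, 0, 0.025, 0, 0, 0]
    - [1, 0, 0, 0.015, 0, 0, 0]
    - [1, 0, 0, 0, 0, 0, 0]
    - [1, 0, 0, 0, 0, 0, 0]
    - [1, 0, 0, 0, 0, 0, 0]

```text
time_s: 6.35
tool_pos: [0.5455, 0.0104, 0.2611]
tool_rot: [179.9, -0.1, 68.9]
force: [-0.0, 0.4, -0.9]
grip_width: 0.0004
```

```bash
python3 - <<'E'
from h import *
np.set_printoptions(precision=4,suppress=True)
for c in('wrist','side'):
    p=cams.camera_params(c); im,d=cams.read_camera(c); cv2.imwrite(f'pics/{c}3.png',im[:,:,::-1])
    for n,z in(('key_top',.06),('key_cap',.052),('drawer_front',.058)):
        for l in landmark_of(c,n)[:1]:
            r,q=l['position']; print(c,n,round(l['conf'],2),np.array([r,q]),at_z(c,r,q,z,p))
o=status.get_obs(); print(o['time_s'],o['tool_pos'],o['tool_rot'],o['force'])
E
cd pics; python3 -c "
import cv2,numpy as np
a=cv2.imread('wrist3.png');b=cv2.imread('side3.png')[150:300,200:360]
cv2.imwrite('c3.png',np.hstack([cv2.resize(a,(480,360)),cv2.resize(b,(320,300),interpolation=2)[:360].__class__((0,)) if 0 else cv2.resize(b,(320,360))]))"
```

```text
wrist key_top 0.93 [250.8 274.2] [0.544  0.0096 0.06  ]
wrist key_cap 0.96 [248.  279.3] [0.5466 0.0117 0.052 ]
wrist drawer_front 0.94 [129.8 250.8] [0.4782 0.0223 0.058 ]
side key_top 0.56 [213.6 279.8] [0.5504 0.011  0.06  ]
side key_cap 0.48 [215.9 282.3] [0.5439 0.0107 0.052 ]
side drawer_front 0.86 [220.9 306.1] [0.4801 0.0308 0.058 ]
6.75 [0.5449 0.0104 0.2602] [179.9626  -0.0309  68.93  ] [ 0.1601  0.0084 -0.1285]
```

View pics/c3.png

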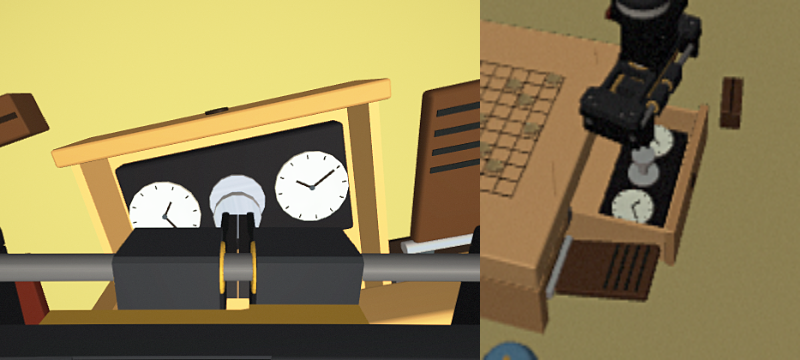

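The wrist view shows the fingertips centred on the cap at about (238,215). The wrist estimate of the cap agrees with the TCP to within 1 mm. I'll come down in small steps and watch the force.

>>> jog_arm:
  rows:
    - [1, 0, 0, 0.006, 0, 0, 0]
    - [1, 0, 0, 0.005, 0, 0, 0]
    - [1, 0, 0, 0.003, 0, 0, 0]
    - [1, 0, 0, 0.002, 0, 0, 0]
    - [1, 0, 0, 0.002, 0, 0, 0]
    - [1, 0, 0, 0.002, 0, 0, 0]
    - [1, 0, 0, 0, 0, 0, 0]
    - [1, 0, 0, 0, 0, 0, 0]
    - [1, 0, 0, 0, 0, 0, 0]

```text
time_s: 7.5
tool_pos: [0.5448, 0.0102, 0.24]
tool_rot: [180.0, -0.0, 68.9]
force: [-1.8, -0.2, 3.4]
grip_width: 0.0004
```

>>> jog_arm:
  rows:
    - [1, 0, 0, 0.002, 0, 0, 0]
    - [1, 0, 0, 0.002, 0, 0, 0]
    - [1, 0, 0, 0.002, 0, 0, 0]
    - [1, 0, 0, 0.001, 0, 0, 0]
    - [1, 0, 0, 0, 0, 0, 0]
    - [1, 0, 0, 0, 0, 0, 0]
    - [1, 0, 0, 0, 0, 0, 0]
    - [1, 0, 0, 0, 0, 0, 0]

```text
time_s: 8.17
tool_pos: [0.5452, 0.0102, 0.2333]
tool_rot: [179.9, -0.0, 68.9]
force: [-2.4, -1.7, 6.3]
grip_width: 0.0002
```

```bash
python3 - <<'E'
from h import *
np.set_printoptions(precision=4,suppress=True)
for i in range(3):
    cams.read_camera('side'); o=status.get_obs(); print(o['time_s'],o['tool_pos'],o['force'])
E
```

```text
8.2167 [0.5452 0.0102 0.2333] [-2.7047 -1.7175  6.1348]
8.2667 [0.5452 0.0102 0.2333] [-2.0545 -0.2319  6.302 ]
8.3167 [0.5451 0.0101 0.2333] [-2.0464 -0.2872  5.0827]
```

>>> jog_arm:
  rows:
    - [1, 0, 0, 0.0007, 0, 0, 0]
    - [1, 0, 0, 0, 0, 0, 0]
    - [1, 0, 0, 0, 0, 0, 0]
    - [1, 0, 0, 0, 0, 0, 0]
    - [1, 0, 0, 0, 0, 0, 0]
    - [1, 0, 0, 0, 0, 0, 0]

```text
time_s: 8.82
tool_pos: [0.5452, 0.0101, 0.2327]
tool_rot: [179.9, -0.0, 68.9]
force: [-1.7, -1.4, 6.2]
grip_width: 0.0003
```

```bash
python3 - <<'E'
from h import *
np.set_printoptions(precision=4,suppress=True)
F=[]
for c in('top','side','top','wrist'):
    im,d=cams.read_camera(c); cv2.imwrite(f'pics/{c}4.png',im[:,:,::-1]); o=status.get_obs(); F.append(o['force'])
    if c!='top' or len(F)==1:
      for n,z in(('piece_stand',0),('incense_holder',0),('kifu_block',0),('frog',0),('drawer_front',.058),('treadle_pad',.056)):
        for l in landmark_of(c,n)[:1]:
            r,q=l['position']; print(c,n,round(l['conf'],2),at_z(c,r,q,z)[:2])
print(o['time_s'],o['tool_pos'],np.mean(F,0))
w=cv2.imread('pics/wrist4.png');b=cv2.imread('pics/side4.png')[150:330,180:380]
cv2.imwrite('pics/c4.png',np.hstack([cv2.resize(w,(400,300)),cv2.resize(b,(333,300))]))
E
```

```text
top piece_stand 0.95 [ 0.5642 -0.2311]
top incense_holder 0.77 [0.6746 0.2887]
top kifu_block 0.85 [ 0.4258 -0.1475]
top frog 0.78 [0.5578 0.2839]
top treadle_pad 0.84 [0.5458 0.1724]
side piece_stand 0.21 [ 0.434 -0.136]
side incense_holder 0.85 [0.6736 0.2907]
side kifu_block 0.68 [ 0.4397 -0.1382]
side frog 0.74 [0.5549 0.2882]
side drawer_front 0.91 [0.481  0.0331]
side treadle_pad 0.75 [0.5426 0.1743]
wrist drawer_front 0.84 [0.4805 0.0204]
9.6167 [0.5452 0.0102 0.2326] [-1.8944 -0.4569  6.7574]
```

View pics/c4.png

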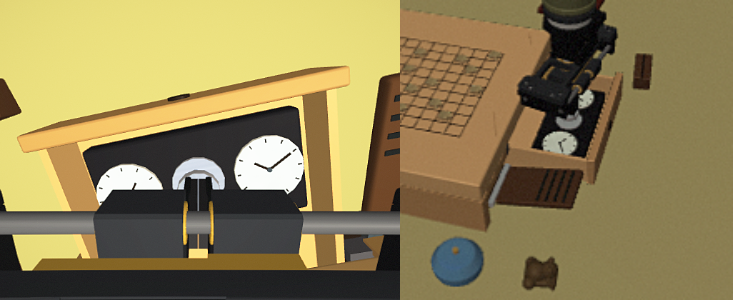

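The fingers rest on the cap (wrist view about (198,178)) with a mean force of 6.8 N. The drawer is out, the treadle is up and the bystanders haven't moved. Handing in.

```bash
python3 -c "
from cell import env,status
o=status.get_obs();print(o['time_s'],o['tool_pos'],o['force']);print(env.sign_off())"
```

```text
9.9167 [0.5452226  0.01014354 0.23268921] [-2.61962376 -0.97843683  5.84678901]
the job is handed in; nothing more can be done
None
```

I pressed the treadle to its stop, lifted off, then pressed the clock key about halfway and handed the job in while still holding it, at about 9.9 s. No verdict is reported, so success rests on the checks below.

- **Treadle:** the force rose to 21 N with no further movement, so it was on its stop. After release it came back up and the drawer came out.
- **Key:** the fingertips were about 50.7 mm above the mat, which puts the key about 9.3 mm down. The force averaged about 6.8 N over the last four readings, and the final single reading was 5.8 N. That fits 7–9 mm of travel, inside the 5.5–12.5 mm band.
- **Drawer:** its front edge was about 120 mm further out than when closed.
- **Bystanders:** from the top camera, all four were within about 10 mm of their first positions, which is within the detection noise.
- **Disagreements:** the `drawer_front` detection from the top camera was wrong at the start (it landed on the rest block). In the last check the side camera gave low-confidence or shifted readings for the stand and the rest block. I set those readings aside, since the other cameras showed nothing out of place.

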